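Close the board test jig and start the test

TASK

A flight-controller board lies in the nest of the bench test jig. Without gripping or lifting anything, push the jig's raised lid over with the fingertips, under control and not slammed, and press its front edge down until the spring catch snaps over it and holds it shut. Then press the green start button fully in with a fingertip and let it come back out; leave the red stop button and everything else alone.

Things in the scene. Friction and masses are not known exactly. Their poses are not given: they have to be found in the camera images.
- test_jig: grey box with a black top plate, fixed to the bench, 200 (x) x 190 (y) x 50 mm high; origin under it on the bench, 105 mm from the front and 95 mm from the back face. x points from its front (catch) to its back (hinge), y to its left, z up. The lid is centred 30 mm left of the origin, the two buttons stand in a row on the right
- press_lid (a joint): lid angle: 0 shut and level, 1.57 upright, 1.85 fully back. The stiff hinge lets the lid stay where it is left (0.05 to 0.25 N m moves it). Below 0.1 rad it wedges the catch back and presses the sprung nest down: up to about 10 N at the front rail. The catch snaps over at about 0.02; the stop is at -0.012. Latched it rests near 0.01; let go unlatched it springs up above 0.05
- lid_hinge (a point): centre of the lid's hinge axis, which runs along the jig's y; 72 mm above the bench, 70 mm behind and 30 mm left of the jig's origin
- lid_face (a point): point on the lid's outer face (on top when shut; towards the jig's back when open), 110 mm from the hinge axis, midway across; x points from free edge to hinge, z out of the outer face. Lid: aluminium frame with a clear window, 8 mm thick, 110 mm wide, hinge axis in its mid-plane. Front rail with black finger strip: 111 to 136 mm from the axis, its top 76 mm above the bench when shut
- lid_free_edge (a point): middle of the lid's free (front) edge, 139 mm from the hinge axis, at half its thickness; the catch takes hold here. Body axes as the lid's: x towards the hinge, z out of the outer face
- catch_top (a point): top centre of the dark steel catch housing in front of the lid, 96 mm above the bench, 26 (x) x 28 (y) mm, fixed to the jig. Its sprung steel nose, bevelled above and flat below, stands out 14 mm towards the hinge; the steel tab in front would release it and is not needed
- start_button (a joint): travel of the green start button: 0 out, 0.005 m fully in; springs back; 4 N to press fully; round, 22 mm across
- start_button_top (a point): centre of the top of the green button, 68 mm above the bench when out; in the jig's frame 62 mm in front of and 62 mm right of the origin; pressed straight down
- stop_button (a joint): travel of the red stop button: 0 out, 0.005 m fully in; to be left alone
- stop_button_top (a point): centre of the top of the red button, 22 mm across, 54 mm behind the green one
- board: small black flight-controller board, 37 x 36 x 10 mm, loose in the white nest under the lid; origin at the centre of its underside, 56 mm above the bench before the lid is shut
- multimeter: yellow hand multimeter lying on the bench left of the jig, 130 x 62 x 40 mm, loose; origin under its centre; bystander
- battery: blue battery pack, 31 x 103 x 22 mm, loose on the bench right of the jig; bystander
- next_board: stack of two small boards, 38 x 37 x 20 mm, loose on the bench right of the jig; bystander
- catch (a joint): how far the catch's sprung nose is pushed back towards the jig's front: 0 fully out, over the lid's edge when latched; 0.006 m or more as the edge passes it
There are look-alikes about, which are no part of the job. What is meant by the board is not brown, and is the smaller of those in its own colour.

How it is judged:
By the outcome, as a careful person would: the job done as asked, in the order asked, and still so for the second after the job is handed in, with the robot touching nothing.
It also fails if it takes over 54 s, if anything falls off the work surface, if the arm or the gripper's body presses on something with over 40 N, if the wrist force passes 120 N, or if a joint passes its speed limit or range.

ROBOT

A 6-joint arm with a two-finger parallel gripper is mounted at the origin on a cart in front of the work surface, level with it; the furniture and walls round the work are solid. World frame = base frame: x ahead of the robot, y to its left, z up, the work surface at z = 0. Lengths are in mm, angles in rad, forces in N, time in s.
With the tool pointing down it reaches from about 275 to 850 mm from the base axis. Payload 19 kg.
Tool frame: the origin (TCP) lies at the very end of the fingers, on their centre line; the grasp point (between the pads) lies 19 mm behind it; z points along the fingers, y is the line along which they close (so a half turn about z gives the same grasp; the last joint's range is limited). The gripper opens to 85 mm and grips with 20 to 120 N. Pads are 22 mm wide; open, the fingers measure 114 mm over their backs; the gripper's body (76 mm by 85 mm) begins 54 mm behind the grasp point. The pads swing forward as they close: fully open they stand 13 mm farther back than shut.
Start: joints at [-1.403, 0.15, 1.437, -0, 1.554, -0.134], TCP at [170.887, -548.988, 231.267] pointing down, gripper open.
Joint ranges: [-2.8, 2.8], [-0.68, 2.1], [0.12, 2.68], [-1.39, 4.53], [0.16, 2.79], [-2.81, 2.81]. Speed limits (rad/s): [1.89, 1.89, 2.22, 3.01, 3.01, 3.01].

INTERFACE

Orientations are given as a 3x3 rotation matrix whose columns are the frame's x, y, z axes.
In Python, from bench import readout, imaging, workorder, find_in, cut_out gives the robot as it stands.
- The arm moves only by the shell command python3 -m jog 'ROWS' [FORCE]. ROWS is JSON, one flat list of numbers, 5 for each row, row after row: the opening, from -1 (shut) to 1 (fully open), then the shift along the tool's x, y, z in mm, then the turn about the tool's z in rad. In form: [claw, x, y, z, spin, claw, x, y, z, spin, ...]. A call has exactly 8 rows; each row shifts and turns the commanded pose from where the row before left it, along the tool's axes as they then stand; what a row does not reach is not made up. A row lasts 1/10 s, in which the tool goes at most 50 mm and 8.59 degrees, less where a joint would pass 70% of its speed; a pose out of reach is approached as far as the arm can. A call is refused whole if a number of a shift passes 50 or a number of a turn 0.15, either way. A call with a gripper value outside its range is refused whole. The fingers move at their own pace and stop on an object; FORCE is the grip in N (left out, the last holds). Time passes only in rows, so rows that do not move let the fingers close, or fill a call up. It gives the time, the measured TCP pose, the force, the opening and the grip force at its end, in the units of the state.
- readout.observe(): the state, without advancing time (a new reading comes with each control period).
- imaging.read_camera(name): name is "scene" or "top" or "wrist"; returns a dict with "frame" (480x640x3 uint8, red, green, blue), "mtx" (3x3 intrinsics, pixels), "cam_to_world" (4x4, takes a point from camera to world coordinates). Camera axes: x right, y down, z forward; pixel columns grow to the right and rows downward; lengths in mm; the calibration is good to about 2 mm. The wrist camera is an equidistant fisheye: a pixel r from the principal point sees the ray r / f radians off the axis. A picture is of the moment at which its call begins. There is no depth.
- workorder.job_done(): hands the job in; it is judged then, once.
Trained networks look in the newest picture that a camera, given by its name, has taken for a name from the list of things; names that differ only in an ending like _2 or _b are one class to them, and where a whole thing is asked for, a point or a joint stands for the part that bears it (a point fixed in the world has none). Each returns a list of dicts, best first, with "conf" (0 to 1); they miss things now and then, are a little off and sometimes report something else, mostly with a low value. They report only what shows in the picture. A call takes as long as a camera call. They do not tell look-alikes from the thing itself.
- find_in(camera, target): "location" ([x, y, z] in mm, in world coordinates, good to about 4 mm: the middle of the surface that is visible of it).
- cut_out(camera, target): "mask" (480x640 bool, what is visible of it).
The state is a dict: "t": time; "joints": joint angles; "qd": joint speeds; "tau": joint torques, N m; "tool_pos": TCP position; "tool_rot": TCP orientation; "ft_force": force on the tool from outside, world axes, zero at the start; "wrist_torque": the same for the moment, N m; "width": opening from 0.0 (shut) to 1.0 (fully open); "finger_force": force on a finger pad.
Only numpy, scipy, OpenCV 4.12 (cv2) and the standard library are available. Lean on these libraries where they do the work, as an engineer would, in place of code of your own. Each camera call takes 0.05 s, during which the arm holds its last target. There are 200 camera calls.

## Working session

There is one attempt and no reset: what is moved stays moved. The work goes in short steps, Python scripts to look and compute and a shell command to move; the robot and the scene stay as the last step left them, time stands still between calls to the robot, and variables do not carry over. Pictures are saved under pics/ and viewed, at most 10 in all, crops included, and the job is handed in when it is done.

```bash
mkdir -p pics; ls; python3 - <<'E'
from bench import readout, imaging, find_in, cut_out
import cv2,numpy as np
s=readout.observe(); print(s['t'],s['tool_pos'],np.round(s['tool_rot'],3).tolist(),s['width'])
for c in ['scene','top']:
    r=imaging.read_camera(c); cv2.imwrite(f'pics/{c}0.png',r['frame'][:,:,::-1])
    for n in ['test_jig','press_lid','lid_free_edge','catch_top','start_button','stop_button','multimeter','battery','next_board','board']:
        print(c,n,[(round(d['conf'],2),np.round(d['location']).tolist()) for d in find_in(c,n)[:3]])
E
```

```text
pics
0.0 [ 170.85090341 -548.77302923  230.68588011] [[0.955, 0.297, -0.0], [0.297, -0.955, 0.001], [0.0, -0.001, -1.0]] 0.9998183555479593
scene test_jig [(0.85, [526.0, -4.0, 49.0])]
scene press_lid [(0.57, [546.0, -22.0, 146.0]), (0.42, [517.0, -3.0, 52.0])]
scene lid_free_edge [(0.67, [542.0, -23.0, 151.0])]
scene catch_top [(0.88, [523.0, -4.0, 47.0]), (0.4, [549.0, -20.0, 146.0])]
scene start_button []
scene stop_button []
scene multimeter [(0.84, [388.0, 229.0, 31.0])]
scene battery []
scene next_board []
scene board [(0.74, [486.0, -10.0, 61.0]), (0.74, [515.0, -206.0, 8.0]), (0.64, [686.0, -18.0, 10.0])]
top test_jig [(0.71, [470.0, -44.0, 53.0])]
top press_lid [(0.8, [548.0, -26.0, 201.0])]
top lid_free_edge [(0.79, [543.0, -28.0, 207.0]), (0.45, [418.0, 12.0, 88.0])]
top catch_top [(0.87, [475.0, -39.0, 49.0])]
top start_button [(0.6, [402.0, -79.0, 73.0])]
top stop_button [(0.67, [455.0, -97.0, 68.0])]
top multimeter [(0.78, [404.0, 217.0, 26.0])]
top battery [(0.81, [536.0, -383.0, 23.0])]
top next_board [(0.62, [399.0, -372.0, 18.0]), (0.34, [457.0, -96.0, 68.0])]
top board [(0.75, [688.0, -20.0, 6.0]), (0.56, [506.0, -220.0, 10.0]), (0.51, [489.0, -9.0, 63.0])]
```

View pics/scene0.png

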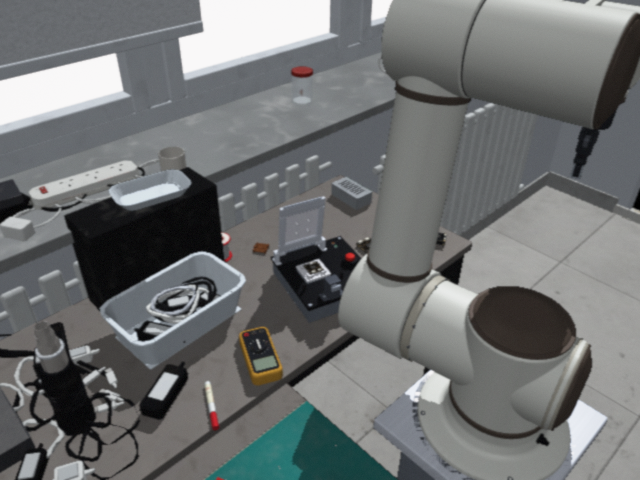

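View pics/top0.png

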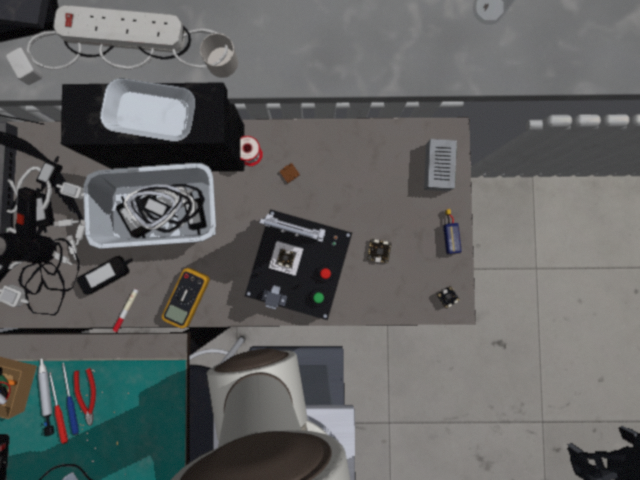

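The pictures show the jig yawed to the right, with the lid upright at top (293,226), green button at (319,298), red at (326,273) and the catch at (273,296). I'll pin down the jig pose by colour blobs next.

```bash
cat > h.py <<'E'
import numpy as np,cv2
from bench import readout, imaging, find_in, cut_out
def back(r,uv,z):
    K,T=np.array(r['mtx']),np.array(r['cam_to_world'])
    d=T[:3,:3]@np.linalg.solve(K,[uv[0],uv[1],1]); o=T[:3,3]
    return o+d*(z-o[2])/d[2]
def proj(r,P):
    K,T=np.array(r['mtx']),np.array(r['cam_to_world'])
    p=np.linalg.inv(T)@np.append(P,1); q=K@p[:3]; return q[:2]/q[2]
def blob(img,col):
    h=cv2.cvtColor(img,cv2.COLOR_RGB2HSV)
    m=(h[...,1]>130)&(h[...,2]>60)
    m&=((h[...,0]>45)&(h[...,0]<80)) if col=='g' else ((h[...,0]<8)|(h[...,0]>172))
    return m
E
python3 - <<'E'
from h import *
r=imaging.read_camera('top'); f=r['frame']
P={}
for c,(u,v) in {'g':(319,298),'r':(326,273)}.items():
    m=np.zeros(f.shape[:2],bool); m[v-12:v+12,u-12:u+12]=blob(f,c)[v-12:v+12,u-12:u+12]
    ys,xs=np.nonzero(m); P[c]=back(r,(xs.mean(),ys.mean()),66); print(c,len(xs),xs.mean(),ys.mean(),P[c])
d=P['r']-P['g']; print(np.linalg.norm(d),np.arctan2(d[1],d[0]))
ims=cv2.resize(f[190:335,225:375],None,fx=4,fy=4,interpolation=cv2.INTER_CUBIC)
cv2.imwrite('pics/crop.png',ims[:,:,::-1])
# corners of the black plate by mask
for th in (-0.26,-0.30,-0.34):
    R=np.array([[np.cos(th),-np.sin(th)],[np.sin(th),np.cos(th)]])
    mid=(P['g']+P['r'])[:2]/2; O=mid-R@[-35,-62]
    print(th,O)
    for n,(x,y,z) in dict(FL=(-105,95,50),FR=(-105,-95,50),BL=(95,95,50),BR=(95,-95,50),catch=(-82,30,96)).items():
        w=O+R@[x,y]; p=proj(r,[*w,z]); print(n,np.round((p-[225,190])*4))
s=r['cam_to_world']; print(np.round(np.array(s)[:3,3]))
E
```

```text
g 95 318.17894736842106 297.2 [404.8341916  -80.44203253  66.        ]
r 104 325.28846153846155 273.0 [456.55969056 -96.22890404  66.        ]
54.080981452216825 -0.29622499034931565
-0.26 [480.45958453 -37.41710895]
FL [ 76. 432.]
FR [413. 520.]
BL [170.  80.]
BR [503. 165.]
catch [194. 426.]
-0.3 [482.45597101 -39.44781319]
FL [ 75. 419.]
FR [408. 520.]
BL [182.  71.]
BR [511. 170.]
catch [193. 418.]
-0.34 [484.36955408 -41.55672724]
FL [ 73. 407.]
FR [402. 521.]
BL [195.  64.]
BR [520. 175.]
catch [192. 410.]
[ 466.  -72. 1013.]
```

View pics/crop.png

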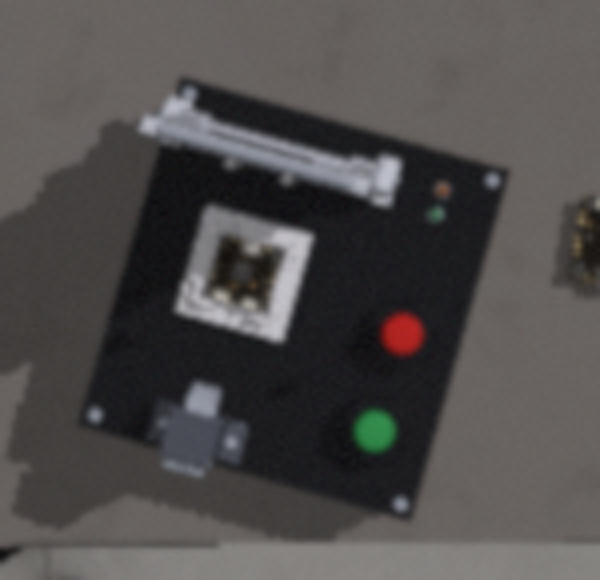

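Top plate corners in the crop are at (182,75), (509,170), (80,424) and (411,520). They fit a yaw of about -0.285 and an origin of about (481.7, -38.7). I'll close the fingers, align the tool with the jig, and go in behind the lid.

```bash
python3 -m jog '[-1,0,0,-15,0.1465, -1,0,0,-15,0.1465, -1,0,0,-15,0.1465, -1,0,0,-15,0.1465, -1,17,-40,0,0, -1,17,-40,0,0, -1,17,-40,0,0, -1,17,-40,0,0]' 40
python3 -m jog '[-1,17,-40,0,0,-1,17,-40,0,0,-1,17,-40,0,0,-1,17,-40,0,0,-1,17,-40,0,0,-1,17,-40,0,0,-1,17,-40,0,0,-1,17,-40,0,0]'
cat >> h.py <<'E'
th=-0.285; RJ=np.array([[np.cos(th),-np.sin(th)],[np.sin(th),np.cos(th)]]); O=np.array([481.7,-38.7])
def st():
    s=readout.observe(); j=RJ.T@(np.array(s['tool_pos'])[:2]-O)
    print(round(s['t'],2),'jig',np.round(j,1),'z',round(s['tool_pos'][2],1),'yaw',round(np.arctan2(s['tool_rot'][1][0],s['tool_rot'][0][0]),3),'F',np.round(RJ.T@s['ft_force'][:2],1),round(s['ft_force'][2],1),'w',round(s['width'],2),'tilt',round(s['tool_rot'][2][2],4))
if __name__=='__main__': st()
E
python3 h.py
```

```text
t: 1.95
tool_pos: [281.7, -413.1, 291.3]
tool_rot: [[0.96, -0.281, 0.0], [-0.281, -0.96, -0.0], [0.0, -0.0, -1.0]]
ft_force: [1.3, -1.0, 0.0]
width: 0.002
finger_force: 0.0
t: 2.75
tool_pos: [502.2, -143.8, 291.5]
tool_rot: [[0.96, -0.28, 0.0], [-0.28, -0.96, -0.0], [0.0, 0.0, -1.0]]
ft_force: [0.1, -1.7, 0.0]
width: 0.002
finger_force: 0.0
2.75 jig [ 49.2 -95.1] z 291.5 yaw -0.284 F [ 0.5 -1.6] 0.0 w 0.0 tilt -1.0
```

```bash
python3 -m jog '[-1,20,-30,0,0,-1,20,-30,0,0,-1,15,-30,0,0,-1,5,-25,0,0,-1,0,-10,0,0,-1,0,0,0,0,-1,0,0,0,0,-1,0,0,0,0]'; python3 h.py; python3 - <<'E'
from h import *
r=imaging.read_camera('scene'); cv2.imwrite('pics/s1.png',cv2.resize(r['frame'][150:330,220:420],None,fx=4,fy=3.3)[:,:,::-1][:600,:800])
E
```

```text
t: 3.55
tool_pos: [593.5, -43.3, 291.6]
tool_rot: [[0.96, -0.281, 0.0], [-0.281, -0.96, -0.0], [0.0, 0.0, -1.0]]
ft_force: [0.9, -0.5, 0.2]
width: -0.001
finger_force: 0.0
3.55 jig [108.6  27. ] z 291.6 yaw -0.285 F [ 1.  -0.3] 0.2 w -0.0 tilt -1.0
```

View pics/s1.png

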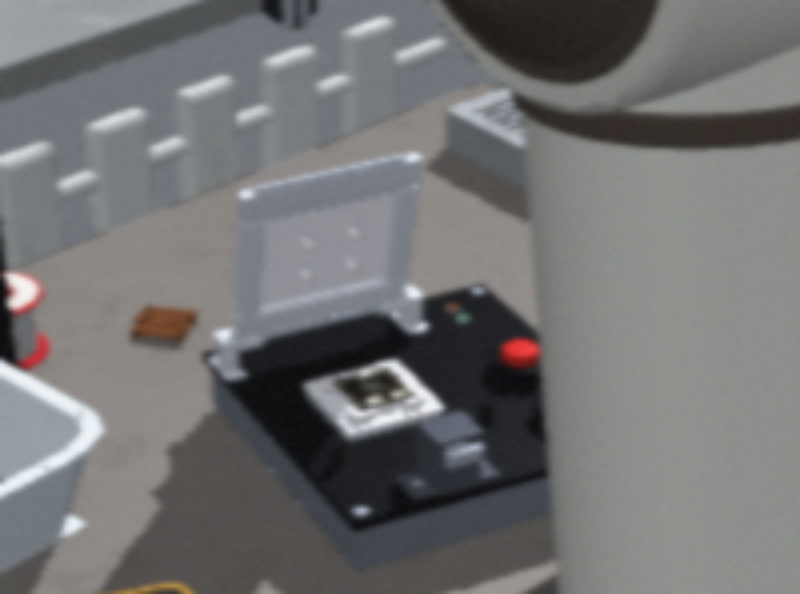

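The lid is upright, with its free corners at crop (245,195) and (418,158). The fingertips are above and behind it at crop (290,10). I'll fit the lid angle from those corners.

```bash
python3 - <<'E'
from h import *
r=imaging.read_camera('scene')
def W(x,y,z): return [*(O+RJ@[x,y]),z]
for t in (1.3,1.4,1.5,1.6,1.7,1.8):
    print(t,[np.round((proj(r,W(70-139*np.cos(t),y,72+139*np.sin(t)))-[220,150])*[4,3.3]) for y in (85,-25)])
print((proj(r,W(108.6,27,291.6))-[220,150])*[4,3.3])
t=imaging.read_camera('top')
for a in (1.3,1.4,1.5,1.6,1.7,1.8):
    print(a,[np.round((proj(t,W(70-139*np.cos(a),y,72+139*np.sin(a)))-[225,190])*4) for y in (85,-25)])
E
```

```text
1.3 [array([253., 209.]), array([434., 168.])]
1.4 [array([242., 195.]), array([422., 155.])]
1.5 [array([231., 183.]), array([410., 143.])]
1.6 [array([221., 172.]), array([399., 133.])]
1.7 [array([210., 164.]), array([387., 125.])]
1.8 [array([200., 157.]), array([376., 119.])]
[286.85138568  22.70080061]
1.3 [array([126., 163.]), array([355., 228.])]
1.4 [array([134., 134.]), array([363., 199.])]
1.5 [array([142., 105.]), array([371., 170.])]
1.6 [array([150.,  76.]), array([380., 141.])]
1.7 [array([159.,  48.]), array([388., 112.])]
1.8 [array([168.,  20.]), array([396.,  85.])]
```

```bash
python3 -m jog '[-1,0,-12,0,0,-1,0,-13,-0,0,-1,0,0,24,0,-1,0,0,24,0,-1,0,0,24,0,-1,-8,0,20,0,-1,-8,0,0,0,-1,-8,0,0,0]'; python3 h.py; python3 - <<'E'
import numpy as np
for r in (127,):
  for t in np.arange(1.4,-0.01,-0.1):
    print(round(t,2),round(81-r*np.cos(t)+4*np.sin(t),1),round(72+r*np.sin(t)+4*np.cos(t),1))
E
```

```text
t: 4.5
tool_pos: [577.6, -10.7, 199.9]
tool_rot: [[0.96, -0.28, 0.0], [-0.28, -0.96, 0.0], [-0.0, -0.0, -1.0]]
ft_force: [-0.1, -0.1, 0.1]
width: 0.001
finger_force: 0.0
4.5 jig [84.2 53.8] z 199.9 yaw -0.284 F [-0.  -0.1] 0.1 w 0.0 tilt -1.0
1.4 63.4 197.8
1.3 50.9 195.4
1.2 38.7 191.8
1.1 27.0 187.0
1.0 15.7 181.0
0.9 5.2 174.0
0.8 -4.6 165.9
0.7 -13.6 156.9
0.6 -21.6 147.0
0.5 -28.5 136.4
0.4 -34.4 125.1
0.3 -39.1 113.4
0.2 -42.7 101.2
0.1 -45.0 88.7
-0.0 -46.0 76.0
```

```bash
python3 -m jog '[-1,-7,0,1,0,-1,-7,0,1,0,-1,-6,0,0,0,-1,-6,0,1,0,-1,-6,0,1,0,-1,-6,0,2,0,-1,-6,0,2,0,-1,-6,0,2.5,0]'; python3 h.py
```

```text
t: 5.3
tool_pos: [529.4, 2.6, 188.6]
tool_rot: [[0.96, -0.28, -0.0], [-0.28, -0.96, 0.0], [-0.0, -0.0, -1.0]]
ft_force: [0.8, -0.6, 1.1]
width: -0.005
finger_force: 0.4
5.3 jig [34.2 53. ] z 188.6 yaw -0.284 F [ 0.9 -0.3] 1.1 w -0.0 tilt -1.0
```

```bash
python3 -m jog '[-1,-6,0,2.5,0,-1,-6,0,3,0,-1,-5.5,0,3,0,-1,-5.5,0,3.5,0,-1,-5,0,3.5,0,-1,-5,0,4,0,-1,-5,0,4,0,-1,-4.5,0,4.5,0]'; python3 h.py
python3 -m jog '[-1,-4.5,0,4.5,0,-1,-4,0,5,0,-1,-4,0,5,0,-1,-3.5,0,5,0,-1,-3.5,0,5.5,0,-1,-3,0,5.5,0,-1,-3,0,5.5,0,-1,-2.5,0,5.5,0]'; python3 h.py
```

```text
t: 6.1
tool_pos: [488.7, 14.5, 160.5]
tool_rot: [[0.96, -0.28, -0.0], [-0.28, -0.96, 0.0], [-0.0, -0.0, -1.0]]
ft_force: [0.3, -0.5, 1.2]
width: 0.0
finger_force: 0.3
6.1 jig [-8.2 53. ] z 160.5 yaw -0.284 F [ 0.4 -0.4] 1.2 w 0.0 tilt -1.0
t: 6.9
tool_pos: [462.0, 22.3, 118.8]
tool_rot: [[0.96, -0.28, 0.0], [-0.28, -0.96, 0.0], [-0.0, -0.0, -1.0]]
ft_force: [0.7, -0.0, 0.5]
width: 0.005
finger_force: 0.2
6.9 jig [-36.  53.] z 118.8 yaw -0.284 F [0.6 0.2] 0.5 w 0.01 tilt -1.0
```

```bash
python3 -m jog '[-1,-2,0,5,0,-1,-1.5,0,5,0,-1,-1.5,0,4,0,-1,-1,0,4,0,-1,-1,0,3,0,-1,-1,0,3,0,-1,0,0,2,0,-1,0,0,2,0]'; python3 h.py;  python3 - <<'E'
from h import *
r=imaging.read_camera('scene'); cv2.imwrite('pics/s2.png',cv2.resize(r['frame'][150:330,220:420],None,fx=4,fy=3.3)[:,:,::-1][:600,:800])
E
```

```text
t: 7.7
tool_pos: [454.6, 24.5, 91.2]
tool_rot: [[0.96, -0.28, -0.0], [-0.28, -0.96, 0.0], [-0.0, -0.0, -1.0]]
ft_force: [0.1, 0.6, 1.4]
width: 0.0
finger_force: 0.2
7.7 jig [-43.8  53. ] z 91.2 yaw -0.284 F [-0.1  0.6] 1.4 w 0.0 tilt -1.0
```

View pics/s2.png

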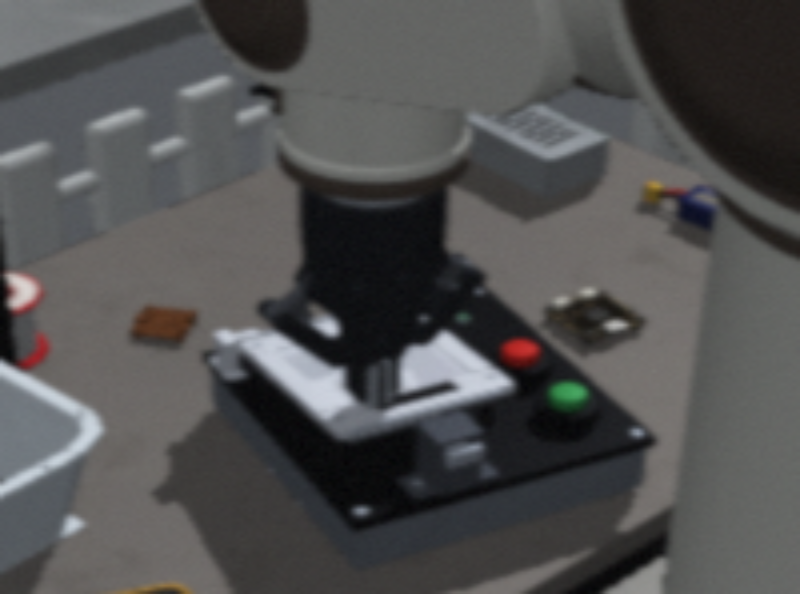

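The fingertips, at crop (375,385), rest on the rail left of the catch and the lid is nearly shut. I'll press down slowly.

```bash
python3 -m jog '[-1,0,0,2,0,-1,-0.5,0,2,0,-1,0,0,1.5,0,-1,-0.5,0,1.5,0,-1,0,0,1.5,0,-1,0,0,1.5,0,-1,0,0,1,0,-1,0,0,1,0]'; python3 h.py; python3 -m jog '[-1,0,0,0.5,0,-1,0,0,0.5,0,-1,0,0,0.5,0,-1,0,0,0.5,0,-1,0,0,0.5,0,-1,0,0,0.5,0,-1,0,0,0,0,-1,0,0,0,0]';python3 h.py
```

```text
t: 8.55
tool_pos: [453.6, 24.8, 79.4]
tool_rot: [[0.96, -0.28, 0.0], [-0.28, -0.96, 0.0], [0.0, -0.0, -1.0]]
ft_force: [-1.4, -0.3, 3.0]
width: -0.0
finger_force: 1.5
8.55 jig [-44.8  53. ] z 79.4 yaw -0.284 F [-1.2 -0.6] 3.0 w -0.0 tilt -1.0
t: 9.35
tool_pos: [453.6, 24.8, 76.3]
tool_rot: [[0.96, -0.28, -0.0], [-0.28, -0.96, 0.0], [-0.0, -0.0, -1.0]]
ft_force: [-2.4, 0.6, 4.7]
width: 0.003
finger_force: 2.0
9.35 jig [-44.9  53. ] z 76.3 yaw -0.284 F [-2.5 -0.2] 4.7 w 0.0 tilt -1.0
```

```bash
python3 -m jog '[-1,0,0,0.5,0,-1,0,0,0.5,0,-1,0,0,0.5,0,-1,0,0,0.5,0,-1,0,0,0,0,-1,0,0,0,0,-1,0,0,0,0,-1,0,0,0,0]';python3 h.py
```

```text
t: 10.15
tool_pos: [453.6, 24.8, 74.5]
tool_rot: [[0.96, -0.28, -0.0], [-0.28, -0.96, 0.0], [-0.0, -0.0, -1.0]]
ft_force: [-4.3, 1.2, 8.7]
width: -0.001
finger_force: 4.3
10.15 jig [-44.9  53. ] z 74.5 yaw -0.284 F [-4.5 -0.1] 8.7 w -0.0 tilt -1.0
```

```bash
python3 -m jog '[-1,0,0,0.5,0,-1,0,0,0.5,0,-1,0,0,0,0,-1,0,0,0,0,-1,0,0,0.5,0,-1,0,0,0.5,0,-1,0,0,0,0,-1,0,0,0,0]';python3 h.py
```

```text
t: 10.95
tool_pos: [453.8, 24.8, 73.9]
tool_rot: [[0.96, -0.28, 0.001], [-0.28, -0.96, -0.0], [0.001, -0.0, -1.0]]
ft_force: [-14.9, 2.2, 34.8]
width: 0.004
finger_force: 17.0
10.95 jig [-44.7  53.1] z 73.9 yaw -0.284 F [-14.9  -2. ] 34.8 w 0.0 tilt -1.0
```

The force has climbed steeply, so the lid is at its stop. I'll ease off, rise clear and check the latch.

```bash
python3 -m jog '[-1,0,0,-1,0,-1,0,0,-1,0,-1,0,0,-1,0,-1,0,0,-3,0,-1,0,0,-10,0,-1,0,0,-20,0,-1,0,0,-20,0,-1,0,0,-20,0]';python3 h.py
python3 -m jog '[-1,0,20,-10,0,-1,-3,20,0,0,-1,-3,20,0,0,-1,-3,20,0,0,-1,-3,20,0,0,-1,-3,15,0,0,-1,-2,0,0,0,-1,0,0,0,0]';python3 h.py
python3 - <<'E'
from h import *
r=imaging.read_camera('scene'); a=cv2.resize(r['frame'][180:310,260:400],None,fx=5,fy=4.5)
cv2.imwrite('pics/s3.png',a[:,:,::-1])
def W(x,y,z): return [*(O+RJ@[x,y]),z]
for t in (-.01,.01,.06): print(t,[np.round((proj(r,W(70-139*np.cos(t)-4*0,y,76+139*np.sin(t)))-[260,180])*[5,4.5]) for y in (85,-25)])
print((proj(r,W(-62,-62,68))-[260,180])*[5,4.5])
E
```

```text
t: 11.75
tool_pos: [453.6, 24.8, 149.7]
tool_rot: [[0.96, -0.28, 0.0], [-0.28, -0.96, 0.0], [0.0, -0.0, -1.0]]
ft_force: [1.3, 0.2, 0.2]
width: 0.002
finger_force: 0.0
11.75 jig [-44.8  53. ] z 149.7 yaw -0.284 F [1.2 0.6] 0.2 w 0.0 tilt -1.0
t: 12.55
tool_pos: [405.0, -80.8, 158.8]
tool_rot: [[0.96, -0.281, 0.001], [-0.281, -0.96, 0.0], [0.001, -0.0, -1.0]]
ft_force: [0.1, 0.7, 0.4]
width: 0.002
finger_force: 0.0
12.55 jig [-61.7 -61.9] z 158.8 yaw -0.285 F [-0.1  0.7] 0.4 w 0.0 tilt -1.0
-0.01 [array([223., 486.]), array([445., 419.])]
0.01 [array([223., 481.]), array([445., 415.])]
0.06 [array([223., 470.]), array([446., 403.])]
[507.30483815 399.8638581 ]
```

View pics/s3.png

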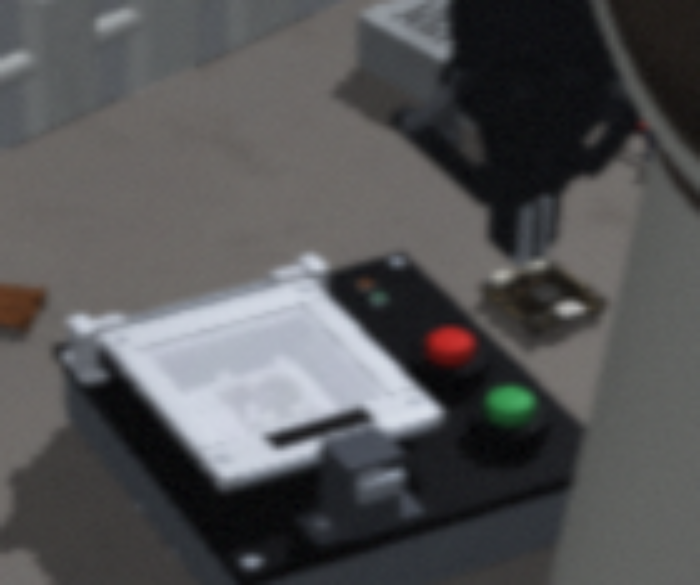

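The lid's front corners are at crop (225,487) and (443,414), which matches the shut and latched prediction. The green button is at (511,404), close to the expected position. Next I'll press it.

```bash
python3 -m jog '[-1,0,0,20,0,-1,0,0,20,0,-1,0,0,20,0,-1,0,0,15,0,-1,0,0,8,0,-1,0,0,3,0,-1,0,0,1,0,-1,0,0,0,0]'; python3 h.py
python3 -m jog '[-1,0,0,1,0,-1,0,0,1,0,-1,0,0,1,0,-1,0,0,1,0,-1,0,0,1,0,-1,0,0,1,0,-1,0,0,1,0,-1,0,0,0,0]'; python3 h.py
```

```text
t: 13.4
tool_pos: [405.4, -80.8, 71.8]
tool_rot: [[0.96, -0.28, 0.001], [-0.28, -0.96, -0.0], [0.001, -0.0, -1.0]]
ft_force: [0.2, -0.2, -0.0]
width: 0.0
finger_force: 0.0
13.4 jig [-61.4 -61.9] z 71.8 yaw -0.284 F [ 0.3 -0.1] -0.0 w 0.0 tilt -1.0
t: 14.2
tool_pos: [405.5, -81.0, 65.6]
tool_rot: [[0.96, -0.28, 0.001], [-0.28, -0.96, -0.0], [0.001, 0.0, -1.0]]
ft_force: [-5.7, 2.2, 26.8]
width: -0.001
finger_force: 13.4
14.2 jig [-61.2 -62. ] z 65.6 yaw -0.284 F [-6.1  0.5] 26.8 w -0.0 tilt -1.0
```

It hit something hard about 2.4 mm into the stroke, so I'll look before pressing further.

```bash
python3 - <<'E'
from h import *
r=imaging.read_camera('scene'); a=cv2.resize(r['frame'][230:300,320:400],None,fx=5,fy=5,interpolation=cv2.INTER_CUBIC)
w=imaging.read_camera('wrist'); b=cv2.resize(w['frame'],(400,300)) 
t=imaging.read_camera('top'); c=cv2.resize(t['frame'][260:320,290:350],(300,300))
out=np.zeros((600,800,3),np.uint8); out[:350,:400]=a; out[:300,400:]=b; out[300:,450:750]=c
cv2.imwrite('pics/s4.png',out[:,:,::-1])
E
```

```text
(no output)
```

View pics/s4.png

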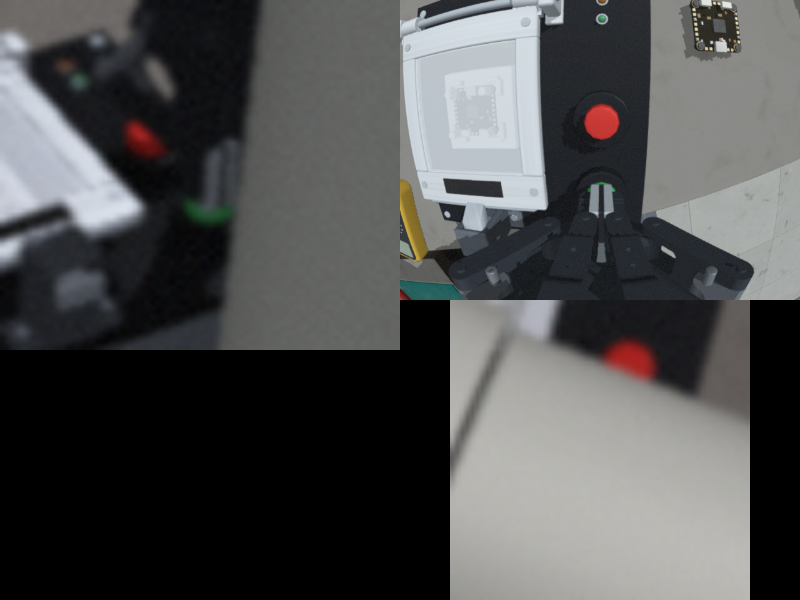

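```bash
for i in 1; do python3 -m jog '[-1,0,0,-0.5,0,-1,0,0,-0.5,0,-1,0,0,0,0,-1,0,0,0,0,-1,0,0,0,0,-1,0,0,0,0,-1,0,0,0,0,-1,0,0,0,0]' >/dev/null; python3 h.py
python3 -m jog '[-1,0,0,-0.5,0,-1,0,0,-0.5,0,-1,0,0,0,0,-1,0,0,0,0,-1,0,0,0,0,-1,0,0,0,0,-1,0,0,0,0,-1,0,0,0,0]' >/dev/null; python3 h.py
python3 -m jog '[-1,0,0,-0.5,0,-1,0,0,-0.5,0,-1,0,0,0,0,-1,0,0,0,0,-1,0,0,0,0,-1,0,0,0,0,-1,0,0,0,0,-1,0,0,0,0]' >/dev/null; python3 h.py; done
```

```text
15.15 jig [-61.4 -62. ] z 65.8 yaw -0.284 F [-0.2  0.2] 12.0 w 0.0 tilt -1.0
15.95 jig [-61.7 -62. ] z 66.3 yaw -0.284 F [ 2.8 -0.5] 3.6 w 0.0 tilt -1.0
16.75 jig [-61.8 -62. ] z 67.3 yaw -0.284 F [ 1.7 -0.9] 3.5 w -0.0 tilt -1.0
```

```bash
for i in 1; do python3 -m jog '[-1,0,0,-0.5,0,-1,0,0,-0.5,0,-1,0,0,0,0,-1,0,0,0,0,-1,0,0,0,0,-1,0,0,0,0,-1,0,0,0,0,-1,0,0,0,0]' >/dev/null; python3 h.py
python3 -m jog '[-1,0,0,-0.5,0,-1,0,0,-0.5,0,-1,0,0,0,0,-1,0,0,0,0,-1,0,0,0,0,-1,0,0,0,0,-1,0,0,0,0,-1,0,0,0,0]' >/dev/null; python3 h.py
python3 -m jog '[-1,0,0,-0.5,0,-1,0,0,-0.5,0,-1,0,0,0,0,-1,0,0,0,0,-1,0,0,0,0,-1,0,0,0,0,-1,0,0,0,0,-1,0,0,0,0]' >/dev/null; python3 h.py; done
```

```text
17.55 jig [-61.8 -62. ] z 68.3 yaw -0.284 F [ 1.1 -1.7] 2.0 w -0.0 tilt -1.0
18.35 jig [-61.8 -62. ] z 69.3 yaw -0.284 F [ 0.7 -0.5] 2.0 w -0.0 tilt -1.0
19.15 jig [-61.7 -62. ] z 70.3 yaw -0.284 F [ 0.5 -1.1] 0.3 w -0.0 tilt -1.0
```

Contact runs from about z 70.3 to a hard stop at 65.7, with roughly 4 N of spring force just before the stop. That matches the full 5 mm stroke. I'll rise clear and check everything.

```bash
python3 -m jog '[-1,0,0,-5,0,-1,0,0,-15,0,-1,0,0,-20,0,-1,0,0,-20,0,-1,0,0,-20,0,-1,0,0,-10,0,-1,0,0,0,0,-1,0,0,0,0]'; python3 - <<'E'
from h import *
st()
r=imaging.read_camera('scene'); a=cv2.resize(r['frame'][220:300,300:400],(400,320),interpolation=cv2.INTER_CUBIC)
w=imaging.read_camera('wrist')
cv2.imwrite('pics/wfull.png',w['frame'][:,:,::-1])
b=cv2.resize(w['frame'],(400,300))
c=cv2.resize(w['frame'][150:350,220:420],(400,300*4//3)[:2])[:280]
out=np.zeros((600,800,3),np.uint8); out[:320,:400]=a; out[:300,400:]=b
d=cv2.resize(w['frame'][170:370,200:440],(336,280)); out[320:,:336]=d
cv2.imwrite('pics/s5.png',out[:,:,::-1])
E
```

```text
t: 19.95
tool_pos: [404.8, -80.7, 159.6]
tool_rot: [[0.96, -0.28, -0.001], [-0.28, -0.96, 0.0], [-0.001, -0.0, -1.0]]
ft_force: [-0.7, -0.1, 0.1]
width: -0.003
finger_force: 0.0
19.95 jig [-62. -62.] z 159.6 yaw -0.284 F [-0.6 -0.3] 0.1 w -0.0 tilt -1.0
```

View pics/s5.png

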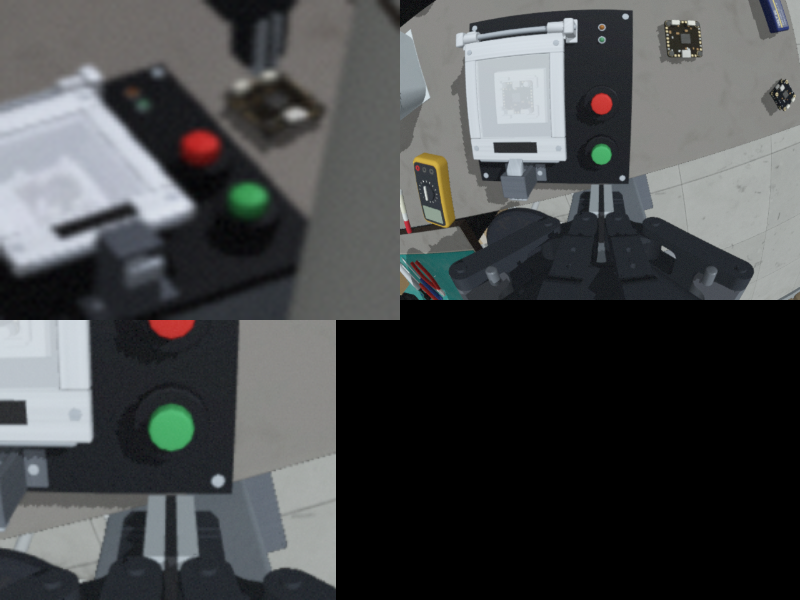

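The lid is latched, the green button is back out and the red one is untouched. The robot is clear of everything, so I'm handing in.

```bash
python3 -c "
from bench import workorder; print(workorder.job_done())"
```

```text
the job is handed in; nothing more can be done
None
```

The lid was pushed over under control, and the last pictures show it shut and latched; the green button was pressed to its stop (a 5 mm stroke, judged by force) and came back out. The stop button and the rest were left alone, and I handed the job in at about 20 s with the robot clear; no verdict came back.

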